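# Let a sweet out of the lever dispenser and ease its lid shut

### The job

Press the red lever pad of the sweet dispenser down with the fingertips until the lid stands wide open, and keep it down until the gold sweet has rolled out and lies still in the catch tray. Then ease the lever back up so that the lid closes slowly, over two seconds or so, and does not slam, and leave the lever. Press gently and do not grip anything; touch neither the lid nor the sweet, and leave the jars, mug and bowl where they stand.

Things in the scene. Friction and masses are not known exactly. Their poses are not given: they have to be found in the camera images.
- dispenser: sweet dispenser fixed to the worktop: a white hopper 59 mm wide and 115 mm high on a pale wooden base (235x80 mm), with a low open catch tray on its front. Origin on the worktop under the hopper (hopper from x=-46 to +83 mm, tray from x=-46 to -143 mm); x points to its back, y to its left, z up; the tray faces -x. A steel chute slopes from the back of the hopper down to the tray's front wall. The tray is 46 mm wide inside, its walls 57 to 61 mm high.
- lid (a joint): angle of the clear lid with a red front edge, hinged along the top of the hopper's back (122 mm behind its front edge): 0 closed, 0.84 rad wide open. Its hanging front apron closes the mouth of the chute; the sweet gets out from about 0.3 to 0.4 rad. It is linked to the lever and always turns by twice the lever's angle. Open, its front edge stands about 0.21 m above the worktop, within 35 mm of the dispenser's middle plane y=0.
- lid_front (a point): middle of the lid's red front edge, at its top
- lever (a joint): angle of the lever that lifts the lid: 0 up (at rest), 0.42 rad fully down at its stop. The lever turns about a level axis along the dispenser's y, at x=+20 mm, z=94 mm. Its spring and the lid push it back up (about 3 N at the pad at rest, 6 N fully down); it has hardly any damping, so if let go it flies up and the lid slams.
- lever_pad (a point): centre of the top of the lever's red pad (34x40 mm, 8 mm thick, face level to within 0.21 rad), right of the catch tray: about 129 mm from the lever's axis on the tray's side, 135 mm to the right of the dispenser's middle plane, 128 mm above the worktop at rest and 74 mm when fully down; it moves nearly straight up and down by 54 mm. Nothing is under it.
- sweet: the only sweet, a ball 36 mm across in gold foil, 30 g. It starts in the hopper behind the lid's apron and rolls by itself down to the front wall of the catch tray once the lid is lifted. This point is on its surface and turns with it.
- sweet_center (a point): centre of the sweet: at dispenser x about -20 mm at the start, about -118 mm when it lies in the tray, 40 mm above the worktop there
- honey_jar: glass jar of honey with a black lid, 63x63x94 mm; a bystander, close to the left of the dispenser. Origin under its centre.
- spice_jar: slim spice jar with a black cap, 41x41x105 mm; a bystander, right of the dispenser behind the lever's pad. Origin under its centre.
- striped_mug: white mug with blue stripes, 84x118x101 mm; a bystander at the left. Origin under its centre.
- jam_jar: jar of red jam, 69x69x99 mm; a bystander at the right. Origin under its centre.
- bowl: light blue bowl, 135x135x69 mm; a bystander at the right. Origin under its centre.

How it is judged:
By the outcome, as a careful person would: the job done as asked, in the order asked, and still so for the second after the job is handed in, with the robot touching nothing.
It also fails if it takes over 40 s, if anything falls off the work surface, if the arm or the gripper's body presses on something with over 40 N, if the wrist force passes 120 N, or if a joint passes its speed limit or range.

### The arm

A 7-joint arm with a two-finger parallel gripper is mounted at the origin on a cart in front of the work surface, level with it; the furniture and walls round the work are solid. World frame = base frame: x ahead of the robot, y to its left, z up, the work surface at z = 0. Lengths are in m, angles in rad, forces in N, time in s.
With the tool pointing down it reaches from about 0.4 to 0.875 m from the base axis. Payload 19.3 kg.
Tool frame: the origin (TCP) lies midway between the tips of the shut fingers; the grasp point (between the pads) lies 19 mm behind it (tcp_to_grasp is the z of the grasp point in the tool frame, in m); z points along the fingers, y is the line along which they close (so a half turn about z gives the same grasp; the last joint's range is limited). The gripper opens to 85 mm and grips with 20 to 120 N. Pads are 22 mm wide; open, the fingers measure 114 mm over their backs; the gripper's body (76 mm by 85 mm) begins 54 mm behind the grasp point. The pads swing forward as they close: fully open they stand 13 mm farther back than shut.
Start: joints at [-1.185, 0.521, -0.036, 1.599, 0.021, 1.021, -0.113], TCP at [0.275, 0.561, 0.231] pointing down, gripper open.
Joint ranges: [-2.91, 2.91], [-0.3, 2.13], [-1.5, 1.42], [0.17, 2.43], [-1.26, 4.41], [0.16, 1.93], [-2.52, 2.52]. Speed limits (rad/s): [1.89, 1.89, 2.39, 2.39, 3.01, 3.01, 3.01].

### API

Orientations are given as [roll, pitch, yaw] about the fixed x, y, z axes, in that order (R = Rz(yaw) Ry(pitch) Rx(roll)).
In Python, from workcell import * gives the robot as it stands.
- The arm moves only by the tool send_rows, never from a script. Its argument "increments" is a list of rows, each a list of 3 entries, a list of its own where there are three numbers: the shift along the tool's x, y, z in mm, then the turn, a rotation vector about the tool's x, y, z in degrees, then the gripper's target within -1 to 1 (fully open at 1, half-way at 0, shut at -1). In form: [[[x, y, z], [wx, wy, wz], grip], ...]. A call has 1 to 10 rows; each row is the pose to reach, as a shift and turn from the pose commanded when the call began, along the tool's axes at that moment; what a row does not reach only later rows make up. A row lasts 1/10 s, in which the tool goes at most 50 mm and 8.59 degrees, less where a joint would pass 70% of its speed; a pose out of reach is approached as far as the arm can. A call with a gripper value outside its range is refused whole. The fingers move at their own pace and stop on an object; "newtons" is the grip in N (left out, the last holds). Time passes only in rows, so rows that repeat a pose let the fingers close. It gives the time, the measured TCP pose, the force, the opening and the grip force at its end, in the units of the state.
- observe(): the state, without advancing time (a new reading comes with each control period).
- grab_frame(name): name is "scene" or "top" or "wrist"; returns the picture (400x640x3 uint8, blue, green, red); there is no depth.
- camera_params(name): a dict with "fovy" (degrees; the focal length in pixels is half the picture's height over the tangent of half this angle, whatever the lens; pixels are square), "cx", "cy" (the principal point, pixels), "distortion" ([k1, k2, p1, p2, k3] as OpenCV has them; the pictures are not rectified), "extrinsics" (4x4, takes a point from world to camera coordinates). Camera axes: x right, y down, z forward; pixel columns grow to the right and rows downward; lengths in m; the calibration is good to about 2 mm. A picture is of the moment at which its call begins: read the wrist's pose just before it. camera_params takes no time and is no camera call; for the wrist camera it gives the pose at the moment of the call.
- job_done(): hands the job in; it is judged then, once.
The state is a dict: "clock": time; "qpos": joint angles; "qd": joint speeds; "joint_efforts": joint torques, N m; "position": TCP position; "tool_rot": TCP orientation; "force": force on the tool from outside, world axes, zero at the start; "moment": the same for the moment, N m; "grip_width": finger opening in m; "finger_force": force on a finger pad.
Only numpy, scipy, OpenCV 4.12 (cv2) and the standard library are available. Lean on these libraries where they do the work, as an engineer would, in place of code of your own. Each camera call takes 0.05 s, during which the arm holds its last target. There are 200 camera calls.

## Working session

There is one attempt and no reset: what is moved stays moved. The work goes in short steps, Python scripts to look and compute and a tool call to move; the robot and the scene stay as the last step left them, time stands still between calls to the robot, and variables do not carry over. Pictures are saved under pics/ and viewed, at most 10 in all, crops included, and the job is handed in when it is done.

Besides the shell and the picture viewer there is one more tool, called after "Request:" by a JSON object that holds its "name" and its "arguments". send_rows: Moves the arm, as the interface text tells. Its arguments: {"type":"object","properties":{"increments":{"type":"array"},"newtons":{"type":"number"}},"required":["increments"]}

```bash
mkdir -p pics; python3 - <<'E'
from workcell import *
import cv2
s=observe();print(s)
for n in("scene","top"):
    cv2.imwrite(f"pics/{n}0.png",grab_frame(n));p=camera_params(n);print(n,p)
E
```

```text
{'clock': 0.0, 'qpos': array([-1.18520462,  0.52201715, -0.03633886,  1.59997337,  0.02119018,
        1.02109491, -0.11277826]), 'qd': array([ 0.00129192,  0.00021851,  0.00132287,  0.00127298, -0.00100278,
       -0.00083886,  0.00106694]), 'joint_efforts': array([-1.97088055e-03, -9.27122211e+01,  1.97893001e+00, -3.69946682e+01,
        1.78202474e-02,  8.32996331e-03,  1.02536177e-05]), 'position': array([0.27499042, 0.56089576, 0.23073605]), 'tool_rot': array([-3.14048627e+00,  6.41015948e-05,  2.68581692e+00]), 'force': array([-0.26482988,  0.26103952, -0.58762246]), 'moment': array([ 0.05444239, -0.00407819,  0.01024061]), 'finger_force': 0.0, 'grip_width': 0.08533528732702865}
scene {'fovy': 46.48024248528874, 'cx': 322.20488773150015, 'cy': 200.10581034623348, 'distortion': array([0.02739833, 0.        , 0.        , 0.        , 0.        ]), 'extrinsics': array([[ 0.40318633, -0.91496487, -0.01673509, -0.25136048],
       [-0.71402714, -0.30309835, -0.63110747,  0.43115874],
       [ 0.57236879,  0.26640321, -0.77551486,  1.46142394],
       [ 0.        ,  0.        ,  0.        ,  1.        ]])}
top {'fovy': 52.640496805619875, 'cx': 318.5937949072759, 'cy': 202.60265633064125, 'distortion': array([-0.02141997,  0.        ,  0.        ,  0.        ,  0.        ]), 'extrinsics': array([[ 2.65310995e-02, -9.99646763e-01,  1.56524754e-03,
        -3.33108004e-02],
       [-9.91918849e-01, -2.65202678e-02, -1.24071242e-01,
         5.24581585e-01],
       [ 1.24068926e-01,  1.73914792e-03, -9.92272078e-01,
         1.71976402e+00],
       [ 0.00000000e+00,  0.00000000e+00,  0.00000000e+00,
         1.00000000e+00]])}
```

View pics/scene0.png

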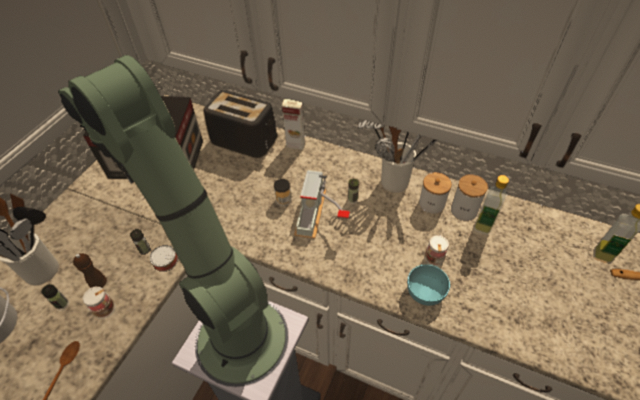

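View pics/top0.png

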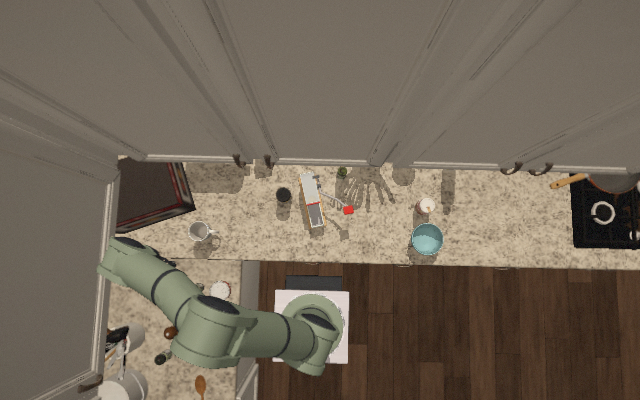

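The scene view shows the dispenser at about (311,203) and its red pad at (344,214). In the top view the pad is at (348,211) and the dispenser at (313,200). Next I'll zoom in and triangulate.

```bash
cat > h.py <<'E'
from workcell import *
import cv2, numpy as np
from scipy.optimize import least_squares
def K(p):
    f=200/np.tan(np.radians(p['fovy']/2)); return np.array([[f,0,p['cx']],[0,f,p['cy']],[0,0,1]])
def proj(p,X):
    E=p['extrinsics']; return cv2.projectPoints(np.atleast_2d(X).astype(float),cv2.Rodrigues(E[:3,:3])[0],E[:3,3],K(p),p['distortion'])[0][:,0]
def onplane(p,uv,z):
    E=p['extrinsics'];r=cv2.undistortPoints(np.array([[uv]],float),K(p),p['distortion'])[0,0]
    d=E[:3,:3].T@[*r,1]; c=-E[:3,:3].T@E[:3,3]; return c+d*(z-c[2])/d[2]
def red(im):
    h=cv2.cvtColor(im,cv2.COLOR_BGR2HSV); m=((h[...,0]<6)|(h[...,0]>174))&(h[...,1]>180)&(h[...,2]>90)
    return m.astype(np.uint8)
E
python3 - <<'E'
from h import *
ims=[]
for n,(u,v) in (("scene",(320,200)),("top",(320,200))):
    im=cv2.imread(f"pics/{n}0.png");p=camera_params(n)
    k,_,st,ce=cv2.connectedComponentsWithStats(red(im))
    for i in range(1,k):
        if st[i,4]>5 and 270<ce[i,0]<380 and 160<ce[i,1]<240: print(n,st[i],ce[i],onplane(p,ce[i],.128))
    ims.append(cv2.resize(im[v-50:v+50,u-70:u+60],None,fx=6 if 0 else 5,fy=5,interpolation=cv2.INTER_CUBIC)[:,:650])
    cv2.imwrite(f"pics/{n}0c.png",ims[-1])
cv2.imwrite("pics/c0.png",cv2.resize(np.hstack(ims),(800,308)))
E
```

```text
scene [338 210  11   8  69] [343.15942029 213.63768116] [ 0.48570867 -0.14182066  0.128     ]
top [344 206   9   8  63] [348.01587302 209.55555556] [ 0.48793948 -0.14052311  0.128     ]
```

View pics/top0c.png

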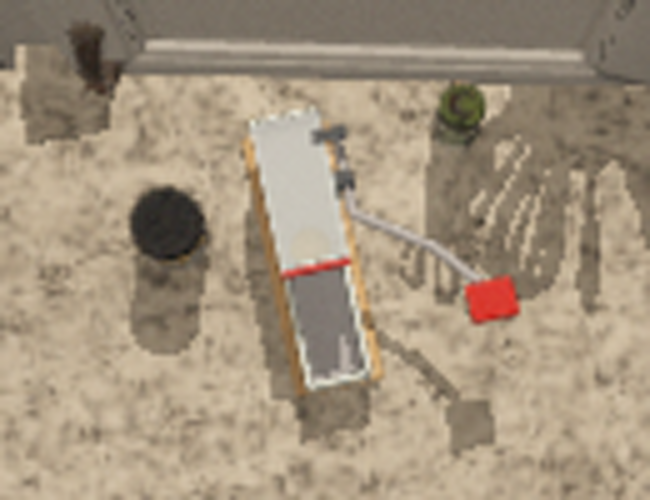

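View pics/scene0c.png

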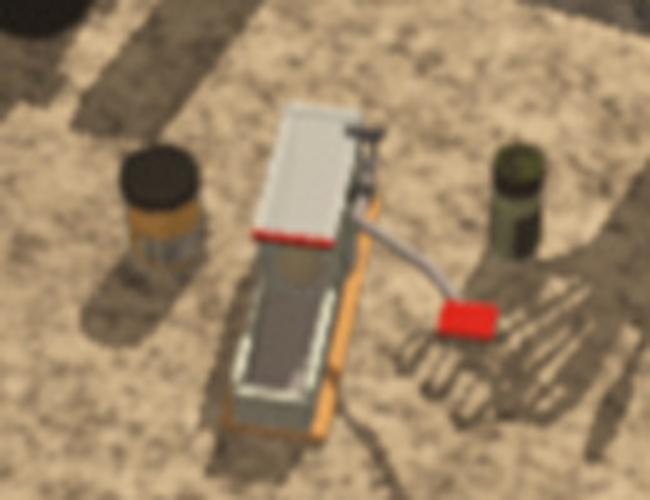

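The pad's centre is at about (0.487, -0.141), and the dispenser's yaw is about 0.18 rad. I'll plan a hover above the pad with the fingers shut.

```bash
cat >> h.py <<'E'
from scipy.spatial.transform import Rotation as Ro
def inc(target,rpy):
    s=observe(); R=Ro.from_euler('xyz',s['tool_rot']); G=Ro.from_euler('xyz',rpy)
    print("clock",s['clock'],"pos",s['position'].round(4),s['tool_rot'].round(3),"F",s['force'].round(1))
    print("mm",(R.inv().apply(np.array(target)-s['position'])*1e3).round(1),"deg",np.degrees((R.inv()*G).as_rotvec()).round(1))
E
python3 -c "
from h import *
inc([.487,-.141,.2],[np.pi,0,1.75])"
```

```text
clock 0.1 pos [0.275  0.5609 0.2308] [-3.141  0.     2.686] F [-0.   0.3 -0.4]
mm [-499.3 -536.9   31.4] deg [-0.1  0.  53.6]
```

Request:
{"name": "send_rows", "arguments": {"increments": [[[-50,-54,0],[0,0,5],-1],[[-100,-107,0],[0,0,11],-1],[[-150,-161,0],[0,0,16],-1],[[-200,-215,0],[0,0,21],-1],[[-250,-268,0],[0,0,27],-1],[[-300,-322,0],[0,0,32],-1],[[-350,-376,0],[0,0,38],-1],[[-400,-430,0],[0,0,43],-1],[[-450,-483,0],[0,0,48],-1],[[-499,-537,0],[0,0,53.6],-1]], "newtons": 20}}

```text
clock: 1.1
position: [0.4199, 0.0806, 0.2314]
tool_rot: [3.141, -0.0, 1.747]
force: [1.7, 1.3, 0.1]
grip_width: 0.0001
finger_force: 0.0
```

```bash
python3 -c "
from h import *
inc([.487,-.141,.2],[np.pi,0,1.75])"
```

```text
clock 1.1 pos [0.4199 0.0806 0.2314] [ 3.141 -0.     1.747] F [1.7 1.3 0.1]
mm [-230.    27.2   31.4] deg [ 0.  -0.  -0.2]
```

Request:
{"name": "send_rows", "arguments": {"increments": [[[-50,6,0],[0,0,0],-1],[[-100,12,0],[0,0,0],-1],[[-150,18,5],[0,0,0],-1],[[-200,24,15],[0,0,0],-1],[[-230,27,31],[0,0,0],-1],[[-230,27,31],[0,0,0],-1],[[-230,27,31],[0,0,0],-1],[[-230,27,31],[0,0,0],-1]]}}

```text
clock: 1.9
position: [0.4874, -0.138, 0.2004]
tool_rot: [-3.142, -0.0, 1.751]
force: [0.2, 0.5, -0.1]
grip_width: -0.0001
finger_force: 0.0
```

```bash
python3 - <<'E'
from h import *
inc([.487,-.141,.15],[np.pi,0,1.75])
w=grab_frame("wrist");p=camera_params("wrist")
t=grab_frame("top");s=grab_frame("scene")
cv2.imwrite("pics/w1.png",np.hstack([cv2.resize(w,(480,300)),cv2.resize(s[130:255,250:400],(320,300*320//384+17))[:267]][:1]))
m=red(w);k,_,st,ce=cv2.connectedComponentsWithStats(m)
for i in range(1,k):
    if st[i,4]>150: print(st[i],ce[i],onplane(p,ce[i],.128))
E
```

```text
clock 1.9 pos [ 0.4874 -0.138   0.2004] [-3.142 -0.     1.751] F [ 0.2  0.5 -0.1]
mm [-2.9 -1.  50.4] deg [-0.  -0.   0.1]
[392   0   9  58 463] [395.53563715  27.96760259] [ 0.5145429  -0.00966397  0.128     ]
[ 297  187   45   53 2037] [319.19194894 212.78595974] [ 0.49001288 -0.13915296  0.128     ]
```

View pics/w1.png

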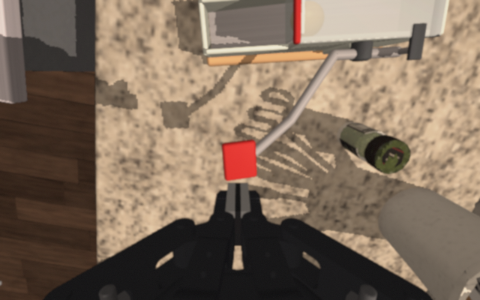

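The wrist view shows the pad at full-resolution pixel (319,213), just ahead of the shut fingertips and clear of everything else. I'll lower onto it.

Request:
{"name": "send_rows", "arguments": {"increments": [[[-2,-1,18],[0,0,0],-1],[[-2,-1,36],[0,0,0],-1],[[-2,-1,50],[0,0,0],-1],[[-2,-1,56],[0,0,0],-1],[[-2,-1,60],[0,0,0],-1],[[-2,-1,64],[0,0,0],-1],[[-2,-1,68],[0,0,0],-1],[[-2,-1,71],[0,0,0],-1],[[-2,-1,74],[0,0,0],-1],[[-2,-1,77],[0,0,0],-1]]}}

```text
clock: 3.05
position: [0.4868, -0.1412, 0.1233]
tool_rot: [3.142, 0.0, 1.75]
force: [-1.8, -0.4, 4.0]
grip_width: 0.0002
finger_force: 1.7
```

Request:
{"name": "send_rows", "arguments": {"increments": [[[0,0,3],[0,0,0],-1],[[0,0,6],[0,0,0],-1],[[0,0,9],[0,0,0],-1],[[0,0,12],[0,0,0],-1],[[0,0,15],[0,0,0],-1],[[0,0,18],[0,0,0],-1],[[0,0,21],[0,0,0],-1],[[0,0,24],[0,0,0],-1],[[0,0,27],[0,0,0],-1],[[0,0,30],[0,0,0],-1]]}}

```text
clock: 4.05
position: [0.4867, -0.1411, 0.093]
tool_rot: [-3.141, -0.0, 1.75]
force: [-3.7, 0.0, 5.5]
grip_width: 0.0003
finger_force: 2.8
```

Request:
{"name": "send_rows", "arguments": {"increments": [[[0,0,3],[0,0,0],-1],[[0,0,6],[0,0,0],-1],[[0,0,9],[0,0,0],-1],[[0,0,12],[0,0,0],-1],[[0,0,14],[0,0,0],-1],[[0,0,16],[0,0,0],-1],[[0,0,17],[0,0,0],-1],[[0,0,17],[0,0,0],-1]]}}

```text
clock: 4.85
position: [0.4876, -0.1409, 0.0763]
tool_rot: [3.14, 0.0, 1.751]
force: [0.7, 1.5, 6.5]
grip_width: 0.0
finger_force: 3.0
```

```bash
python3 - <<'E'
from h import *
inc([.487,-.141,.074],[np.pi,0,1.75])
t=grab_frame("top");s=grab_frame("scene")
cv2.imwrite("pics/c2.png",np.hstack([cv2.resize(i[150:250,262:382],(400,333),interpolation=2) for i in (t,s)]))
E
```

```text
clock 4.85 pos [ 0.4876 -0.1409  0.0763] [3.14  0.    1.751] F [0.7 1.5 6.5]
mm [-0.  -0.7  2.3] deg [0.1 0.  0. ]
```

View pics/c2.png

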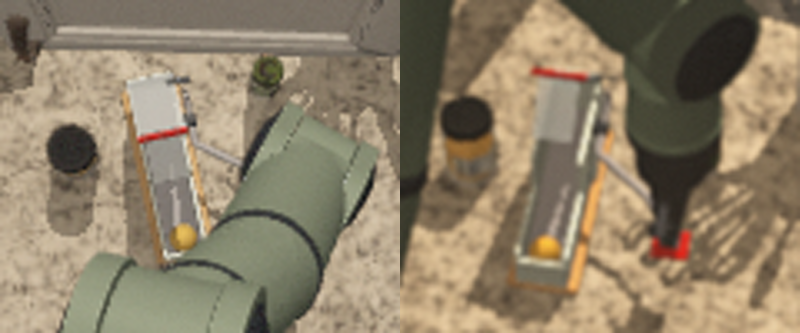

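The lid is up and the sweet has rolled to the front of the tray, at (185,237) in the left half and (546,247) in the right. I'll press the last couple of mm to the stop and let the sweet settle.

Request:
{"name": "send_rows", "arguments": {"increments": [[[0,0,1],[0,0,0],-1],[[0,0,2],[0,0,0],-1],[[0,0,2],[0,0,0],-1],[[0,0,2],[0,0,0],-1]]}}

```text
clock: 5.35
position: [0.4879, -0.1408, 0.0745]
tool_rot: [3.14, 0.0, 1.751]
force: [-0.3, 1.0, 7.6]
grip_width: -0.0001
finger_force: 3.9
```

```bash
cat > sw.py <<'E'
from h import *
inc([.487,-.141,.074],[np.pi,0,1.75])
for n in ("top","scene"):
    im=grab_frame(n); p=camera_params(n)
    h=cv2.cvtColor(im,cv2.COLOR_BGR2HSV)[170:240,290:335]
    print(n,[ (a.mean().round(2)+o) for a,o in zip(np.where((h[...,0]>14)&(h[...,0]<26)&(h[...,1]>170)&(h[...,2]>140)),(170,290))])
    m=red(im);k,_,st,ce=cv2.connectedComponentsWithStats(m)
    print([(st[i].tolist(),ce[i].round(1)) for i in range(1,k) if 280<ce[i,0]<370 and 150<ce[i,1]<240 and st[i,4]>3])
cv2.imwrite("pics/last_%d.png"%(observe()['clock']*100),im[130:255,250:410])
E
python3 sw.py
```

```text
clock 5.35 pos [ 0.4879 -0.1408  0.0745] [3.14  0.    1.751] F [-0.3  1.   7.6]
mm [-0.  -0.9  0.5] deg [0.1 0.  0. ]
top [np.float64(nan), np.float64(nan)]
[([307, 188, 11, 3, 11], array([312., 189.]))]
scene [np.float64(224.15), np.float64(305.12)]
[([302, 170, 15, 3, 18], array([309.6, 170.8])), ([338, 220, 11, 8, 44], array([343.7, 224.3]))]sw.py:6: RuntimeWarning: Mean of empty slice.
  print(n,[ (a.mean().round(2)+o) for a,o in zip(np.where((h[...,0]>14)&(h[...,0]<26)&(h[...,1]>170)&(h[...,2]>140)),(170,290))])
  ret = ret.dtype.type(ret / rcount)
```

Request:
{"name": "send_rows", "arguments": {"increments": [[[0,0,1],[0,0,0],-1],[[0,0,1],[0,0,0],-1],[[0,0,1.5],[0,0,0],-1],[[0,0,1.5],[0,0,0],-1],[[0,0,1.5],[0,0,0],-1],[[0,0,1.5],[0,0,0],-1],[[0,0,1.5],[0,0,0],-1],[[0,0,1.5],[0,0,0],-1]]}}

```text
clock: 6.25
position: [0.4882, -0.1408, 0.0735]
tool_rot: [3.139, 0.0, 1.751]
force: [-1.7, 3.2, 20.1]
grip_width: -0.0
finger_force: 9.7
```

```bash
python3 sw.py 2>/dev/null; python3 - <<'E'
from h import *
uv={"top":(312,189),"scene":(309.6,170.8)}
r=least_squares(lambda X:np.concatenate([proj(camera_params(n),X)[0]-uv[n] for n in uv]),[.6,0,.2]);print(r.x,r.cost)
E
```

```text
clock 6.25 pos [ 0.4882 -0.1408  0.0735] [3.139 0.    1.751] F [-1.7  3.2 20.1]
mm [ 0.  -1.2 -0.5] deg [0.1 0.  0. ]
top [np.float64(nan), np.float64(nan)]
[([310, 188, 8, 2, 8], array([313.5, 188.5])), ([305, 190, 4, 1, 4], array([306.5, 190. ]))]
scene [np.float64(224.17000000000002), np.float64(305.11)]
[([302, 170, 15, 3, 16], array([309.4, 170.6])), ([338, 220, 11, 8, 44], array([344. , 224.4]))]
[0.55371723 0.01032011 0.21341836] 0.6482193827277576
```

The lever is at its stop: the force rose to 20 N and the lid's edge is at z = 0.213. I'll relax the press slightly and hold.

Request:
{"name": "send_rows", "arguments": {"increments": [[[0,0,-1],[0,0,0],-1],[[0,0,-1.5],[0,0,0],-1],[[0,0,-1.5],[0,0,0],-1],[[0,0,-1.5],[0,0,0],-1],[[0,0,-1.5],[0,0,0],-1],[[0,0,-1.5],[0,0,0],-1],[[0,0,-1.5],[0,0,0],-1],[[0,0,-1.5],[0,0,0],-1]]}}

```text
clock: 7.15
position: [0.4879, -0.1408, 0.0745]
tool_rot: [3.14, 0.0, 1.751]
force: [1.5, 1.2, 7.9]
grip_width: -0.0003
finger_force: 3.8
```

```bash
python3 sw.py 2>/dev/null
```

```text
clock 7.15 pos [ 0.4879 -0.1408  0.0745] [3.14  0.    1.751] F [1.5 1.2 7.9]
mm [ 0.  -0.9  0.5] deg [0.1 0.  0. ]
top [np.float64(nan), np.float64(nan)]
[([308, 188, 10, 3, 10], array([312.5, 188.9]))]
scene [np.float64(224.09), np.float64(305.21)]
[([302, 170, 15, 3, 17], array([309.2, 170.8])), ([338, 220, 11, 8, 44], array([343.7, 224.3]))]
```

The sweet lies still and the lid is wide open. Now I'll ease the lever up at about 22 mm/s.

Request:
{"name": "send_rows", "arguments": {"increments": [[[0,0,-1],[0,0,0],-1],[[0,0,-3],[0,0,0],-1],[[0,0,-5.5],[0,0,0],-1],[[0,0,-8],[0,0,0],-1],[[0,0,-10.5],[0,0,0],-1],[[0,0,-13],[0,0,0],-1],[[0,0,-15.5],[0,0,0],-1],[[0,0,-18],[0,0,0],-1],[[0,0,-20.5],[0,0,0],-1],[[0,0,-23],[0,0,0],-1]]}}

```text
clock: 8.25
position: [0.4867, -0.1411, 0.0973]
tool_rot: [-3.141, -0.0, 1.75]
force: [-4.1, -1.1, 3.7]
grip_width: -0.0
finger_force: 2.5
```

Request:
{"name": "send_rows", "arguments": {"increments": [[[0,0,-2.5],[0,0,0],-1],[[0,0,-5],[0,0,0],-1],[[0,0,-7.5],[0,0,0],-1],[[0,0,-10],[0,0,0],-1],[[0,0,-12.5],[0,0,0],-1],[[0,0,-15],[0,0,0],-1],[[0,0,-17.5],[0,0,0],-1],[[0,0,-19.5],[0,0,0],-1],[[0,0,-21.5],[0,0,0],-1],[[0,0,-23],[0,0,0],-1]]}}

```text
clock: 9.25
position: [0.487, -0.141, 0.1205]
tool_rot: [3.141, 0.0, 1.75]
force: [2.9, 0.8, 1.6]
grip_width: 0.0001
finger_force: 1.6
```

Request:
{"name": "send_rows", "arguments": {"increments": [[[0,0,-1.5],[0,0,0],-1],[[0,0,-3],[0,0,0],-1],[[0,0,-4.5],[0,0,0],-1],[[0,0,-6],[0,0,0],-1],[[0,0,-7.5],[0,0,0],-1],[[0,0,-9],[0,0,0],-1],[[0,0,-10.5],[0,0,0],-1],[[0,0,-12],[0,0,0],-1],[[0,0,-14],[0,0,0],-1]]}}

```text
clock: 10.15
position: [0.4864, -0.1411, 0.1342]
tool_rot: [-3.141, -0.0, 1.75]
force: [-0.2, 0.1, -0.2]
grip_width: 0.0001
finger_force: 0.0
```

Request:
{"name": "send_rows", "arguments": {"increments": [[[0,0,-5],[0,0,0],-1],[[0,0,-15],[0,0,0],-1],[[0,0,-30],[0,0,0],-1],[[0,0,-50],[0,0,0],-1],[[0,0,-70],[0,0,0],-1],[[0,0,-80],[0,0,0],-1],[[0,0,-80],[0,0,0],-1],[[0,0,-80],[0,0,0],-1]]}}

```text
clock: 10.95
position: [0.4867, -0.1409, 0.214]
tool_rot: [-3.141, -0.0, 1.751]
force: [-0.2, -0.3, 0.2]
grip_width: -0.0004
finger_force: 0.0
```

```bash
python3 sw.py 2>/dev/null; python3 -c "
from h import *
t=grab_frame('top');s=grab_frame('scene')
cv2.imwrite('pics/c3.png',np.hstack([cv2.resize(i[150:250,262:382],(400,333),interpolation=2) for i in (t,s)]))"
```

```text
clock 10.95 pos [ 0.4867 -0.1409  0.214 ] [-3.141 -0.     1.751] F [-0.2 -0.3  0.2]
mm [ -0.2   0.3 140. ] deg [-0. -0.  0.]
top [np.float64(223.0), np.float64(319.0)]
[]
scene [np.float64(224.17000000000002), np.float64(304.89)]
[([338, 210, 11, 8, 69], array([343.2, 213.7]))]
```

View pics/c3.png

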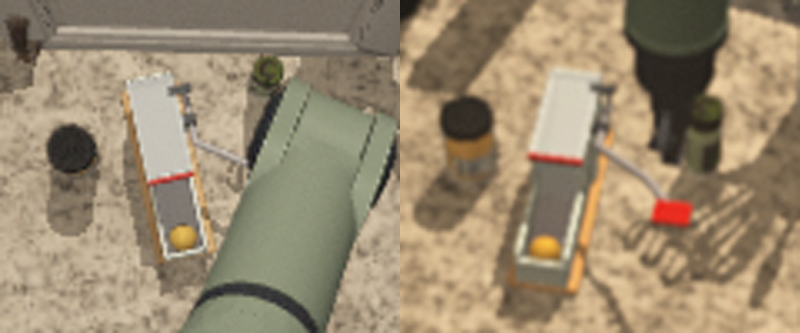

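The lid is closed, the pad is back at its rest pixel (343,214), and the sweet is in the tray at (183,237) in the left half. The jars beside the dispenser haven't moved and the arm is clear.

```bash
python3 -c "
from workcell import *
print(job_done())"
```

```text
the job is handed in; nothing more can be done
None
```

The job is handed in: the sweet lies still in the catch tray, the lid was eased shut over about 2.3 s, and the lever is back at rest with the arm clear of everything.

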